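# Clear the tile clamp and hold its spring jaw open at the mark

## Robot

A 7-joint arm with a two-finger parallel gripper is mounted at the origin on a cart in front of the work surface, level with it; the furniture and walls round the work are solid. World frame = base frame: x ahead of the robot, y to its left, z up, the work surface at z = 0. Lengths are in m, angles in rad, forces in N, time in s.
With the tool pointing down it reaches from about 0.425 to 0.875 m from the base axis. Payload 4.7 kg.
Tool frame: the origin (TCP) lies at the very end of the fingers, on their centre line; the grasp point (between the pads) lies 19 mm behind it; z points along the fingers, y is the line along which they close (so a half turn about z gives the same grasp; the last joint's range is limited). The gripper opens to 87 mm and grips with 3 to 60 N. Pads are 19 mm wide; open, the fingers measure 117 mm over their backs; the gripper's body (75 mm by 190 mm) begins 51 mm behind the grasp point.
Start: joints at [-1.183, 0.321, -0.07, 1.45, 0.023, 1.371, -0.057], TCP at [0.237, 0.605, 0.223] pointing down, gripper open.
Joint ranges: [-2.86, 2.86], [-0.3, 2.09], [-1.38, 1.24], [0.06, 2.45], [-1.56, 4.7], [0.09, 2.05], [-2.69, 2.69]. Speed limits (rad/s): [2.57, 2.57, 3.14, 3.14, 3.14, 3.14, 3.14].

## Interface

Orientations are given as a rotation vector (axis times angle).
In Python, from bench import ctrl, get_image, job gives the robot as it stands.
- The arm moves only by the shell command python3 -m crank 'ROWS' [FORCE]. ROWS is JSON, a list that holds one entry, the list of rows, each a list of 5 numbers: the shift along the tool's x, y, z in mm, then the turn about the tool's z in rad, then the closure, from -1 (fully open) to 1 (shut), so that 0 is half open. A call has 1 to 10 rows; each row shifts and turns the commanded pose from where the row before left it, along the tool's axes as they then stand; what a row does not reach is not made up. A row lasts 1/12 s, in which the tool goes at most 41.7 mm and 7.16 degrees, less where a joint would pass 70% of its speed; a pose out of reach is approached as far as the arm can. A call with a gripper value outside its range is refused whole. The fingers move at their own pace and stop on an object; FORCE is the grip in N (left out, the last holds). Time passes only in rows, so rows that do not move let the fingers close. It gives the time, the measured TCP pose, the force, the opening and the grip force at its end, in the units of the state.
- ctrl.get_state(): the state, without advancing time (a new reading comes with each control period).
- get_image(name): name is "side" or "top" or "wrist"; returns a dict with "pixels" (400x640x3 uint8, red, green, blue), "fx", "fy", "cx", "cy" (pixels), "T" (4x4, takes a point from camera to world coordinates); the wrist camera has in their place "T_tool_cam" (4x4, takes a point from camera to tool coordinates, whose origin is the TCP and whose axes are the flange's). Camera axes: x right, y down, z forward; pixel columns grow to the right and rows downward; lengths in m; the calibration is good to about 2 mm. A picture is of the moment at which its call begins: read the wrist's pose just before it. There is no depth.
- job.close_job(): hands the job in; it is judged then, once.
The state is a dict: "time": time; "joint_positions": joint angles; "qd": joint speeds; "joint_torque": joint torques, N m; "position": TCP position; "tool_rot": TCP orientation; "ft_force": force on the tool from outside, world axes, zero at the start; "torque": the same for the moment, N m; "grip_width": opening from 0.0 (shut) to 1.0 (fully open); "grip_force": force on a finger pad.
Only numpy, scipy, OpenCV 4.12 (cv2) and the standard library are available. Lean on these libraries where they do the work, as an engineer would, in place of code of your own. Each camera call takes 0.05 s, during which the arm holds its last target. There are 200 camera calls.

## Task

The loop tool has been left lying on the tile clamp, in the way of its spring jaw: stand it in the clay beaker beside the clamp, handle down, and let go of it. Then pull the jaw back by its black grip until its dark steel pointer is over the red mark, and keep holding it open there so that a colleague can change the tile: finish while still holding the grip. Leave the beaker standing, the tile on the clamp, and the things standing around where they are.

Things in the scene. Friction and masses are not known exactly. Their poses are not given: they have to be found in the camera images.
- jig: tile clamp, fixed to the table: pale wooden board 240 x 110 mm, top 14 mm above the table, with a 16 mm high wooden fence near its +x end. Origin: centre of its underside on the table. Its x axis runs along the board, roughly away from the robot; the jaw slides along it. A white scale strip runs along the board's left (+y) edge.
- jaw: sliding jaw: dark wood block 40 (x) x 44 (y) x 20 mm with an upright round black grip on its middle, diameter 20 mm, top 59.5 mm above the board. Axes as the jig's; origin on the board's top, on the grip's axis. Slides only along the jig's x axis: a spring pulls it to its closed stop in +x with 4 N, rising to 12 N at 65 mm. Pull it in -x to open; travel 80 mm; it snaps back if released.
- grip (a point): point on the axis of the black grip, 42 mm above the board (56 mm above the table), 17.5 mm below the grip's top and 17.5 mm above the steel collar (diameter 28 mm) at its foot
- pointer (a point): tip of the dark steel pointer (4 mm wide) that stands out from the jaw's left side over the white scale strip; it moves with the jaw
- mark: red mark across the white strip, 10 mm wide along x, 18 mm along y. Origin at its middle, on the board's top; axes as the jig's. It lies 45 to 65 mm in -x of where the pointer stands when the jaw is closed (varies). The pointer is on the mark when it is within 5 mm of the mark's middle along x.
- loop_tool: clay loop tool lying across the board, loose, 160 mm long, 25 g: wooden handle 12 to 13 mm thick from y = -26 mm to y = +80 mm; a wire loop 27 mm wide from y = -26 to -80 mm (the wire has no contact: hold the handle). Its y axis runs lengthwise towards the handle's end; z is up as it lies. Origin on its underside, mid-length; centre of mass about 27 mm from there towards the handle's end.
- handle_end (a point): middle of the end of the loop tool's wooden handle (the end that belongs at the bottom of the beaker)
- tool_cup: plain brown clay beaker standing on the table, open at the top, loose, 0.4 kg, 78 mm high, 65 mm wide outside at the rim and 57 at the foot, about 48 mm clear inside, inner floor 7 mm up. Origin: centre of its underside. The tool stands in it leaning against the rim.
- clamped_tile: terracotta test tile with a red glaze patch, 34 x 52 x 8 mm, loose, lying on the board between jaw and fence; origin: centre of its underside. It stays there.
- next_tile: terracotta test tile with a blue glaze patch, 34 x 52 x 8 mm, lying on the table to the right of the clamp; bystander. Origin: centre of its underside.
- water_cup: small tan clay cup, 46 mm wide, 53 mm high, standing to the left of the clamp; bystander. Origin: centre of its underside.
- small_vase: small round-bellied clay vase, 53 mm wide, 67 mm high, standing behind the clamp; bystander. Origin: centre of its underside.
Mind the look-alikes: they are no part of the job. There is more than one size of the loop_tool; the job needs the largest.

How it is judged:
On the way, in this order (a step that is already met when the one before it is completed fails the run):
1. the loop tool stands in the beaker, handle down, and has been let go (horizontal distance between handle_end and tool_cup below 0.035 m and z of handle_end in the frame of tool_cup below 0.035 m and angle between loop_tool's own y axis and vertical above 2.4 rad and angle between tool_cup's own z axis and vertical below 0.2 rad and contact force between the fingers and loop_tool below 0.1 N and linear speed of loop_tool below 0.03 m/s), for 0.3 s.
2. the jaw is held with its pointer on the red mark (x of pointer in the frame of mark between -0.005 and 0.005 m and linear speed of jaw below 0.01 m/s and contact force between the fingers and jaw above 3 N), for 0.5 s.
At the end, for the whole second after the job is handed in: The loop tool stands released in the upright beaker, handle end at most 35 mm up, leaning under 42 degrees; the fingers hold the jaw (over 3 N), at rest, pointer within 5 mm of the red mark's middle; the red tile lies on the clamp within 20 mm of its place (all of step 1 and all of step 2 and z of clamped_tile in the frame of jig between 0.01 and 0.02 m and distance of clamped_tile from where it was at the start of the episode below 0.02 m); the arm keeps its last pose, push and grip.
It fails at once if the beaker is tipped over (angle between tool_cup's own z axis and vertical above 0.6 rad).
It fails at once if a bystander (blue tile, water cup, small vase) is shifted by more than 30 mm or tipped ((distance of next_tile from where it was at the start of the episode above 0.03 m or angle between next_tile's own z axis and vertical above 0.4 rad) or (distance of water_cup from where it was at the start of the episode above 0.03 m or angle between water_cup's own z axis and vertical above 0.4 rad) or (distance of small_vase from where it was at the start of the episode above 0.03 m or angle between small_vase's own z axis and vertical above 0.4 rad)).
It also fails if it takes over 58 s, if anything falls off the work surface, if the arm or the gripper's body presses on something with over 40 N, if the wrist force passes 120 N, or if a joint passes its speed limit or range.

## Working session

There is one attempt and no reset: what is moved stays moved. The work goes in short steps, Python scripts to look and compute and a shell command to move; the robot and the scene stay as the last step left them, time stands still between calls to the robot, and variables do not carry over. Pictures are saved under pics/ and viewed, at most 11 in all, crops included, and the job is handed in when it is done.

```bash
mkdir -p pics; ls
cat > h.py <<'E'
import numpy as np, cv2
from scipy.spatial.transform import Rotation as R
from bench import ctrl, get_image, job
def snap(name, fn):
    s=ctrl.get_state(); im=get_image(name)
    if 'T' in im: T=np.array(im['T'])
    else:
        W=np.eye(4); W[:3,:3]=R.from_rotvec(s['tool_rot']).as_matrix(); W[:3,3]=s['position']
        T=W@np.array(im['T_tool_cam'])
    cv2.imwrite(f'pics/{fn}.png', np.array(im['pixels'])[:,:,::-1])
    np.savez(f'pics/{fn}.npz', px=im['pixels'], K=[im['fx'],im['fy'],im['cx'],im['cy']], T=T)
def ray(fn,u,v):
    d=np.load(f'pics/{fn}.npz'); fx,fy,cx,cy=d['K']; T=d['T']
    r=T[:3,:3]@np.array([(u-cx)/fx,(v-cy)/fy,1]); return T[:3,3], r/np.linalg.norm(r)
def onz(fn,u,v,z):
    o,r=ray(fn,u,v); return o+r*(z-o[2])/r[2]
def proj(fn,p):
    d=np.load(f'pics/{fn}.npz'); fx,fy,cx,cy=d['K']; q=np.linalg.inv(d['T'])@np.append(p,1)
    return [fx*q[0]/q[2]+cx, fy*q[1]/q[2]+cy]
E
python3 - <<'E'
from h import *
snap('top','top0'); snap('side','side0')
s=ctrl.get_state(); print({k:np.round(v,3).tolist() for k,v in s.items()})
print(R.from_rotvec(s['tool_rot']).as_matrix().round(2))
for f in('top0','side0'): print(np.load(f'pics/{f}.npz')['T'].round(2), np.load(f'pics/{f}.npz')['K'])
E
```

```text
pics
{'time': 0.1, 'joint_positions': [-1.183, 0.322, -0.07, 1.452, 0.023, 1.371, -0.057], 'qd': [0.001, -0.002, -0.001, -0.005, 0.0, 0.001, 0.0], 'joint_torque': [-0.0, -49.257, -0.406, -31.34, -0.064, 0.039, 0.0], 'position': [0.237, 0.605, 0.222], 'tool_rot': [-0.584, -3.087, 0.003], 'ft_force': [0.092, -0.505, 0.303], 'torque': [0.007, 0.011, 0.047], 'grip_force': 0.0, 'grip_width': 0.999}
[[-0.93  0.37 -0.  ]
 [ 0.37  0.93 -0.  ]
 [-0.   -0.   -1.  ]]
[[ 0.01 -0.99  0.13  0.46]
 [-1.   -0.01  0.02 -0.11]
 [-0.02 -0.13 -0.99  1.12]
 [ 0.    0.    0.    1.  ]] [460.11175949 460.11175949 314.22284636 203.55193455]
[[ 0.83 -0.26  0.49  0.04]
 [-0.55 -0.44  0.71 -0.87]
 [ 0.02 -0.86 -0.51  0.62]
 [ 0.    0.    0.    1.  ]] [475.52221012 475.52221012 320.20182363 198.43564049]
```

View pics/top0.png

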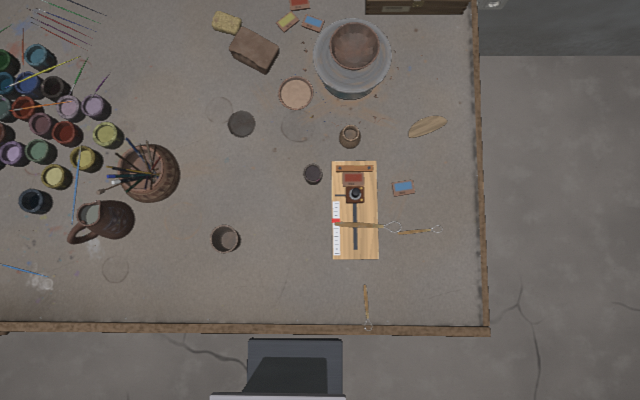

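View pics/side0.png

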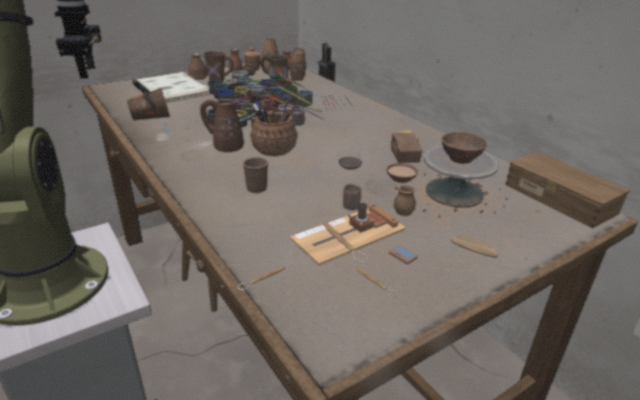

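The top view shows the board at (333–378, 160–260) with the jaw and grip near (355,194) and the red mark near (336,221). The beaker is at (226,238), the water cup at (313,174), the vase at (349,136) and the blue tile at (403,187).

There are three loop-tool candidates: across the board (335–400,225), on the table to the right (385–440,230), and near the front edge (366,283–328). The one across the board fits the description, so I'll check it in an enlarged crop.

Run:
```python
from h import *
im=cv2.imread('pics/top0.png')[150:335,200:450]
cv2.imwrite('pics/crop0.png',cv2.resize(im,None,fx=3.2,fy=3.2,interpolation=cv2.INTER_CUBIC))
for n,u,v,z in [('boardBL',332,260,.014),('boardBR',380,259,.014),('boardTL',333,161,.014),('boardTR',377,161,.014),('grip',355,194,.0735),('cup rim',226,238,.078),('mark',336,221,.014),('tool h',337,224,.026),('tool l',400,227,.026),('t2a',385,227,.006),('t2b',440,230,.006),('t3a',366,283,.006),('t3b',366,328,.006)]:
    print(n,onz('top0',u,v,z).round(3))
```

```text
boardBL [ 0.465 -0.129  0.014]
boardBR [ 0.469 -0.244  0.014]
boardTL [ 0.706 -0.131  0.014]
boardTR [ 0.707 -0.238  0.014]
grip [ 0.616 -0.18   0.073]
cup rim [0.513 0.113 0.078]
mark [ 0.559 -0.139  0.014]
tool h [ 0.551 -0.141  0.026]
tool l [ 0.544 -0.29   0.026]
t2a [ 0.546 -0.257  0.006]
t2b [ 0.539 -0.389  0.006]
t3a [ 0.412 -0.211  0.006]
t3b [ 0.307 -0.21   0.006]
```

View pics/crop0.png

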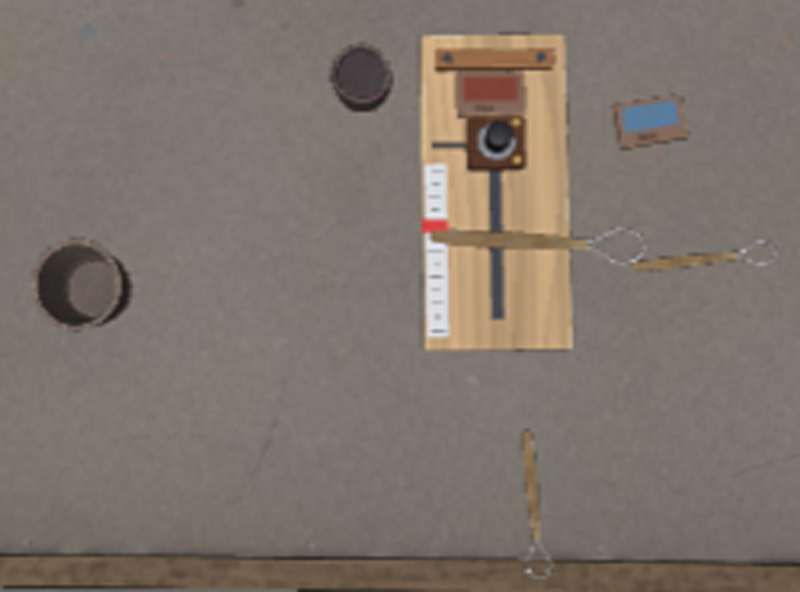

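The tool across the board has its handle end at crop (432,236), its handle/wire joint at (588,245) and its loop out to (648,245). It is about 160 mm long, clearly larger than the one to the right (~110 mm) and the one at the front (~105 mm), so it is the right one. The jaw pointer is at crop (432,145) and the red mark at (434,226).

My plan is to grip the handle lightly near the loop end and lift it so that the handle swings down. First I'll turn the gripper.

```bash
cat >> h.py <<'E'
def to(x,y,z,yaw_deg):
    """remaining turn (tool z, rad) and shift in tool axes as they stand now and after the turn, mm"""
    s=ctrl.get_state(); M=R.from_rotvec(s['tool_rot']).as_matrix()
    cur=np.arctan2(M[1,1],M[0,1]); t=-((np.radians(yaw_deg)-cur+np.pi/2)%np.pi-np.pi/2)
    d=(np.array([x,y,z])-s['position'])*1000
    print('turn',t.round(3),'shift now',(M.T@d).round(1),'after turn',(R.from_rotvec([0,0,-t]).as_matrix()@(M.T@d)).round(1),'pos',np.round(s['position'],4),'F',np.round(s['ft_force'],1),'t',round(s['time'],2),'gw',round(s['grip_width'],3),'gf',round(s['grip_force'],1))
E
python3 -m crank '[[[0,0,0,0.124,-0.2],[0,0,0,0.124,-0.2],[0,0,0,0.124,-0.2],[0,0,0,0.124,-0.2],[0,0,0,0.124,-0.2],[0,0,0,0.124,-0.2],[0,0,0,0.124,-0.2],[0,0,0,0.124,-0.2],[0,0,0,0.124,-0.2],[0,0,0,0.124,-0.2]]]' 3
python3 -c "
from h import *
to(.42,.25,.222,-2.7); to(.549,-.15,.222,-2.7)"
```

```text
time: 0.93
position: [0.2372, 0.6048, 0.2219]
tool_rot: [2.275, 2.166, -0.002]
ft_force: [0.6, 0.1, 0.3]
grip_width: 0.603
grip_force: 0.0
turn -0.002 shift now [-3.454e+02  2.000e+02  2.000e-01] after turn [-3.458e+02  1.993e+02  2.000e-01] pos [0.2372 0.6048 0.2219] F [0.6 0.1 0.3] t 0.93 gw 0.603 gf 0.0
turn -0.002 shift now [-7.386e+02  3.484e+02  6.000e-01] after turn [-7.393e+02  3.470e+02  6.000e-01] pos [0.2372 0.6048 0.2219] F [0.6 0.1 0.3] t 0.93 gw 0.603 gf 0.0
```

```bash
python3 -m crank '[[[-34.5,20,0,0,-0.2],[-34.5,20,0,0,-0.2],[-34.5,20,0,0,-0.2],[-34.5,20,0,0,-0.2],[-34.5,20,0,0,-0.2],[-34.5,20,0,0,-0.2],[-34.5,20,0,0,-0.2],[-34.5,20,0,0,-0.2],[-34.5,20,0,0,-0.2],[-34.5,20,0,0,-0.2]]]'
python3 -m crank '[[[-36,13.5,0,0,-0.2],[-36,13.5,0,0,-0.2],[-36,13.5,0,0,-0.2],[-36,13.5,0,0,-0.2],[-36,13.5,0,0,-0.2],[-36,13.5,0,0,-0.2],[-36,13.5,0,0,-0.2],[-36,13.5,0,0,-0.2],[-36,13.5,0,0,-0.2],[-36,13.5,0,0,-0.2]]]'
python3 -m crank '[[[-33,0,0,0,-0.2],[0,0,0,0,-0.2],[0,0,0,0,-0.2]]]'
python3 -c "
from h import *
snap('wrist','w1'); to(.549,-.237,.12,-2.7)"
```

```text
time: 1.77
position: [0.4227, 0.2498, 0.2224]
tool_rot: [-2.268, -2.173, 0.0]
ft_force: [2.2, -0.8, -0.5]
grip_width: 0.601
grip_force: 0.0
time: 2.6
position: [0.5418, -0.1153, 0.2225]
tool_rot: [-2.268, -2.174, -0.001]
ft_force: [1.1, 1.0, -0.1]
grip_width: 0.602
grip_force: 0.0
time: 2.85
position: [0.5395, -0.1493, 0.2222]
tool_rot: [-2.274, -2.167, 0.002]
ft_force: [0.2, 0.6, 1.0]
grip_width: 0.6
grip_force: 0.0
turn 0.002 shift now [-89.7  13.2 102. ] after turn [-89.7  13.4 102. ] pos [ 0.5399 -0.1468  0.2221] F [ 0.6  0.2 -0.6] t 2.9 gw 0.596 gf 0.0
```

View pics/w1.png

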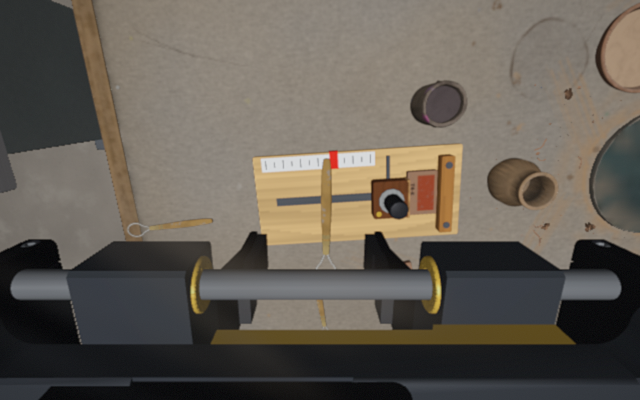

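The wrist view shows the handle running from its end at (327,160) to the wire joint at about (326,254), the red mark at (334,159), the pointer at (388,158–178) and the grip top at (397,207).

Run:
```python
from h import *
for n,u,v,z in [('end',327,160,.02),('mid',326.5,200,.02),('joint',326,254,.02),('mark',334,159,.014),('ptr',388,157,.025),('griptop',397,207,.0735)]:
    print(n,onz('w1',u,v,z).round(4))
px=np.load('pics/w1.npz')['px'].astype(int); r,g,b=px[...,0],px[...,1],px[...,2]
m=((r>170)&(g<80)&(b<80)).astype(np.uint8); m[180:]=0; M=cv2.moments(m,True); u,v=M['m10']/M['m00'],M['m01']/M['m00']; print('red',u,v,M['m00'],onz('w1',u,v,.014).round(4))
```

```text
end [ 0.5534 -0.1344  0.02  ]
mid [ 0.5511 -0.1812  0.02  ]
joint [ 0.5479 -0.2498  0.02  ]
mark [ 0.5616 -0.1346  0.014 ]
ptr [ 0.6208 -0.1334  0.025 ]
griptop [ 0.6201 -0.176   0.0735]
red 333.1842105263158 158.98245614035088 114.0 [ 0.5607 -0.1345  0.014 ]
```

```bash
python3 -m crank '[[[-29,4,20,0,-0.2],[-29,4,20,0,-0.2],[-28,4.5,20,0,-0.2],[0,0,35,0,-0.2],[0,0,35,0,-0.2],[0,0,32,0,-0.2],[0,0,20,0,-0.2],[0,0,0,0,-0.2],[0,0,0,0,-0.2]]]'
python3 -c "
from h import *
to(.5485,-.233,.017,-2.7)"
```

```text
time: 3.65
position: [0.5489, -0.2308, 0.0397]
tool_rot: [-2.264, -2.174, 0.001]
ft_force: [-0.1, -0.8, -0.0]
grip_width: 0.598
grip_force: 0.0
turn 0.007 shift now [-2.2 -0.3 22.7] after turn [-2.2 -0.3 22.7] pos [ 0.5489 -0.2308  0.0397] F [-0.1 -0.8 -0. ] t 3.65 gw 0.598 gf 0.0
```

```bash
python3 -m crank '[[[-1,0,10,0,-0.2],[0,0,8,0,-0.2],[0,0,4.5,0,-0.2],[0,0,0,0,-0.2],[0,0,0,0,1],[0,0,0,0,1],[0,0,0,0,1],[0,0,0,0,1],[0,0,0,0,1]]]' 3
python3 -m crank '[[[0,0,0,0,1],[0,0,-5,0,1],[0,0,-10,0,1],[0,0,-15,0,1],[0,0,-20,0,1],[0,0,-20,0,1],[0,0,-20,0,1],[0,0,-20,0,1],[0,0,0,0,1],[0,0,0,0,1]]]' 3
python3 -c "
from h import *
snap('side','s1');snap('wrist','w2');to(.513,.113,.127,-2.7)
a=cv2.imread('pics/s1.png')[130:290,230:430]; a=cv2.resize(a,(500,400),interpolation=cv2.INTER_CUBIC); b=cv2.imread('pics/w2.png')[:,170:470]
cv2.imwrite('pics/v1.png',np.hstack([a,b]))"
```

```text
time: 4.4
position: [0.5493, -0.2341, 0.0183]
tool_rot: [2.268, 2.173, 0.001]
ft_force: [0.3, 0.4, -0.3]
grip_width: 0.306
grip_force: 0.0
time: 5.23
position: [0.5501, -0.2345, 0.1299]
tool_rot: [2.267, 2.171, 0.003]
ft_force: [-0.7, 0.2, -0.3]
grip_width: 0.154
grip_force: 3.0
turn 0.004 shift now [344.9 -50.6   0.9] after turn [344.6 -52.    0.9] pos [ 0.5487 -0.2337  0.1277] F [ 0.4  0.7 -1.2] t 5.33 gw 0.152 gf 3.0
```

View pics/v1.png

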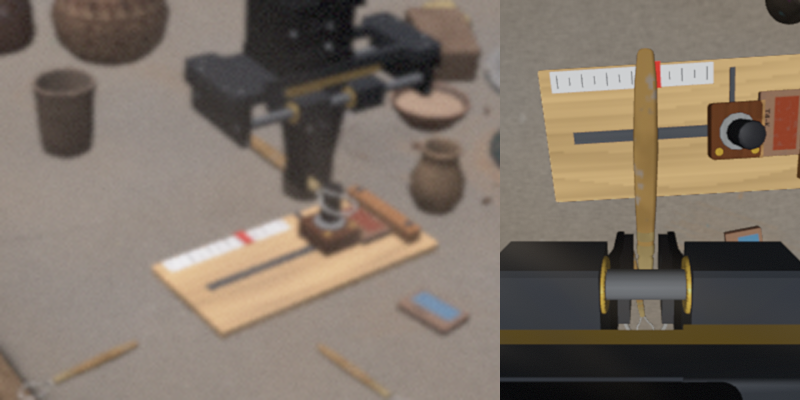

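The tool is held. The wrist view puts the handle end at full-image (315,50), and the side view puts it at about (330,186). Next I'll work out its tilt.

```bash
cat >> h.py <<'E'
def tilt(fw,fs):
    s=ctrl.get_state(); p=np.array(s['position']); M=R.from_rotvec(s['tool_rot']).as_matrix()
    for a in range(-20,91,10):
        e=p+np.array([0,0,.006])+.095*(M[:,0]*np.cos(np.radians(a))+np.array([0,0,-1])*np.sin(np.radians(a)))
        print(a,np.round(proj(fw,e)),np.round(proj(fs,e)))
E
python3 -c "
from h import *
tilt('w2','s1')"
```

```text
-20 [313.  63.] [329. 168.]
-10 [313.  56.] [328. 174.]
0 [314.  58.] [328. 180.]
10 [314.  66.] [328. 187.]
20 [314.  78.] [328. 195.]
30 [314.  92.] [330. 202.]
40 [314. 109.] [332. 209.]
50 [314. 126.] [335. 217.]
60 [314. 144.] [338. 223.]
70 [314. 163.] [342. 229.]
80 [314. 182.] [346. 235.]
90 [314. 202.] [350. 239.]
```

It is tilted only about 5–10°, so the grip friction is holding it up. I'll swing it down with jerks: hard starts upward and hard stops downward.

```bash
python3 -m crank '[[[0,0,-41.7,0,1],[0,0,-41.7,0,1],[0,0,-25,0,1],[0,0,-12,0,1],[0,0,10,0,1],[0,0,25,0,1],[0,0,40,0,1],[0,0,-41.7,0,1],[0,0,-25,0,1],[0,0,-12,0,1]]]' 3
python3 -c "
from h import *
snap('side','s2');snap('wrist','w3');to(.513,.113,.127,-2.7);tilt('w3','s2')
a=cv2.imread('pics/s2.png')[100:260,230:430]; a=cv2.resize(a,(500,400),interpolation=cv2.INTER_CUBIC); b=cv2.imread('pics/w3.png')[:,170:470]
cv2.imwrite('pics/v2.png',np.hstack([a,b]))"
```

```text
time: 6.17
position: [0.5477, -0.2337, 0.2502]
tool_rot: [-2.267, -2.17, 0.003]
ft_force: [-0.2, -1.2, 0.6]
grip_width: 0.149
grip_force: 3.0
turn 0.004 shift now [345.6 -52.  125.4] after turn [345.4 -53.5 125.4] pos [ 0.5499 -0.2345  0.2527] F [ 0.3  0.7 -0.2] t 6.27 gw 0.15 gf 3.0
-20 [315.  63.] [332. 111.]
-10 [315.  57.] [331. 118.]
0 [315.  59.] [330. 125.]
10 [315.  66.] [330. 133.]
20 [315.  78.] [331. 141.]
30 [315.  93.] [333. 149.]
40 [315. 109.] [335. 157.]
50 [315. 126.] [338. 165.]
60 [315. 144.] [341. 172.]
70 [315. 163.] [345. 178.]
80 [315. 182.] [350. 183.]
90 [315. 202.] [354. 187.]
```

View pics/v2.png

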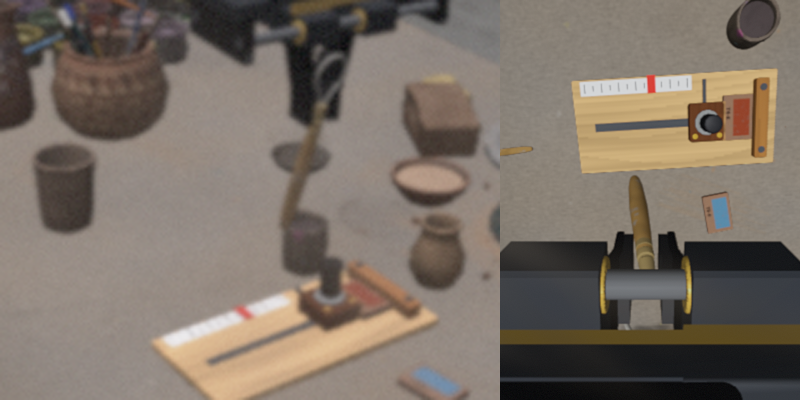

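The handle now hangs nearly vertical: its end is at wrist (305,178) and side (345,190). I'll triangulate the handle end and refine the beaker position from both fixed views.

```bash
cat >> h.py <<'E'
def tri(*obs):
    A=np.zeros((3,3)); b=np.zeros(3)
    for f,u,v in obs:
        o,r=ray(f,u,v); P=np.eye(3)-np.outer(r,r); A+=P; b+=P@o
    return np.linalg.solve(A,b)
E
python3 -c "
from h import *
e=tri(('w3',305,178),('s2',345,190)); print(e.round(4), (e-np.array(ctrl.get_state()['position'])).round(4), proj('w3',e),proj('s2',e))
c=onz('top0',225.6,238.75,.078); print('cup',c.round(4)); print('cup side rim', onz('s2',256,164,.078).round(4), proj('s2',c))
to(c[0],c[1],.22,-2.7)"
```

```text
[ 0.5418 -0.2167  0.1511] [-0.0081  0.0177 -0.1016] [np.float64(304.24581869740166), np.float64(177.5152073139339)] [np.float64(345.3732455881528), np.float64(189.9818262406336)]
cup [0.5109 0.1135 0.078 ]
cup side rim [0.5068 0.11   0.078 ] [np.float64(256.8255277380707), np.float64(163.0931871480568)]
turn 0.004 shift now [346.  -54.   32.4] after turn [345.7 -55.4  32.4] pos [ 0.5499 -0.2345  0.2527] F [ 0.3  0.7 -0.2] t 6.27 gw 0.15 gf 3.0
```

```bash
python3 -m crank '[[[7,-1,0,0,1],[14,-2,0,0,1],[20,-3,0,0,1],[25,-3.5,0,0,1],[27,-4,0,0,1],[27,-4,0,0,1],[27,-4,0,0,1],[27,-4,0,0,1],[27,-4,0,0,1],[27,-4,0,0,1]]]' 3
python3 -m crank '[[[27,-4,0,0,1],[25,-3.5,0,0,1],[20,-3,0,0,1],[14,-1.5,0,0,1],[9,-1,0,0,1],[4,0,0,0,1],[0,0,0,0,1],[0,0,0,0,1]]]' 3
python3 -c "
from h import *
snap('side','s3');snap('wrist','w4');to(.518,.095,.13,-2.7)
a=cv2.imread('pics/s3.png')[70:230,160:360]; a=cv2.resize(a,(500,400),interpolation=cv2.INTER_CUBIC); b=cv2.imread('pics/w4.png')[:,170:470]
cv2.imwrite('pics/v3.png',np.hstack([a,b]))"
```

```text
time: 7.1
position: [0.5244, -0.0026, 0.2507]
tool_rot: [-2.267, -2.174, 0.002]
ft_force: [0.7, -0.2, -0.7]
grip_width: 0.146
grip_force: 3.0
time: 7.77
position: [0.5167, 0.0937, 0.2516]
tool_rot: [2.269, 2.172, -0.001]
ft_force: [0.5, -0.3, -0.4]
grip_width: 0.148
grip_force: 3.0
turn 0.002 shift now [  1.9   1.  122. ] after turn [  1.9   1.  122. ] pos [0.5169 0.0932 0.252 ] F [-0.7 -0.2 -0.3] t 7.87 gw 0.147 gf 3.0
```

View pics/v3.png

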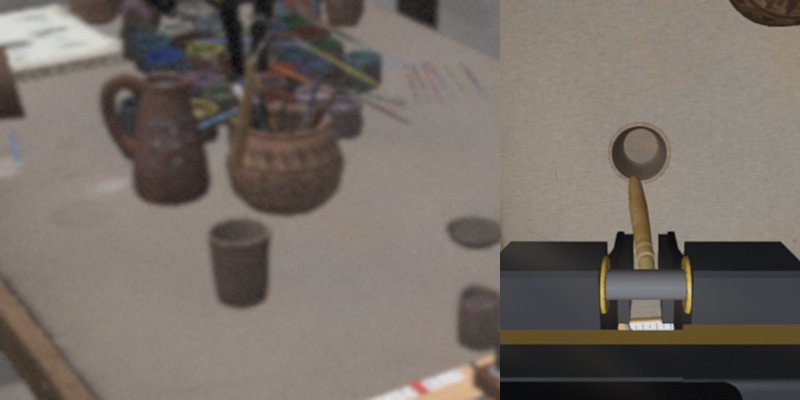

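The tool hasn't moved in the grip: the handle end is at wrist (305,178) and side (253,137). The beaker rim is centred at wrist (310,151).

```bash
python3 -c "
from h import *
e=tri(('w4',305,178),('s3',253,137)); p=np.array(ctrl.get_state()['position']); print(e.round(4),(e-p).round(4))
c=onz('w4',310,151.5,.078); print(c.round(4))
for cc in (c,np.array([.5109,.1135])): to(*(cc[:2]+p[:2]-e[:2]),.13,-2.7)"
```

```text
[0.5067 0.1122 0.1509] [-0.0102  0.0189 -0.1011]
[0.5129 0.1226 0.078 ]
turn 0.002 shift now [ 10.7   5.7 122. ] after turn [ 10.8   5.7 122. ] pos [0.5169 0.0932 0.252 ] F [-0.7 -0.2 -0.3] t 7.87 gw 0.147 gf 3.0
turn 0.002 shift now [  1.6   4.1 122. ] after turn [  1.6   4.1 122. ] pos [0.5169 0.0932 0.252 ] F [-0.7 -0.2 -0.3] t 7.87 gw 0.147 gf 3.0
```

```bash
python3 -m crank '[[[2.5,2,5,0,1],[2.5,2.5,10,0,1],[0,0,15,0,1],[0,0,15,0,1],[0,0,10,0,1],[0,0,5,0,1],[0,0,0,0,1],[0,0,0,0,1]]]' 3
python3 -c "
from h import *
snap('side','s4');snap('wrist','w5');to(.518,.095,.13,-2.7)
a=cv2.imread('pics/s4.png')[70:230,160:360]; a=cv2.resize(a,(500,400),interpolation=cv2.INTER_CUBIC); b=cv2.imread('pics/w5.png')[:,170:470]
cv2.imwrite('pics/v4.png',np.hstack([a,b]))"
```

```text
time: 8.53
position: [0.5216, 0.0994, 0.1921]
tool_rot: [2.269, 2.173, -0.0]
ft_force: [0.3, -0.0, -0.8]
grip_width: 0.149
grip_force: 3.0
turn 0.004 shift now [-4.7 -3.9 62.9] after turn [-4.7 -3.9 62.9] pos [0.522  0.0995 0.1929] F [-0.6  0.  -0.2] t 8.63 gw 0.143 gf 3.0
```

View pics/v4.png

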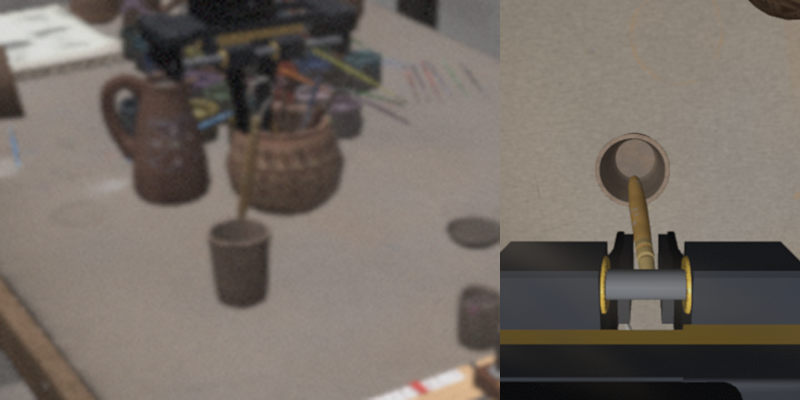

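The handle end (305,178) is inside the rim, whose centre is at (303,168). I'll shift it 6 mm further and lower it.

```bash
python3 -m crank '[[[3,0,3,0,1],[3,0,8,0,1],[0,0,10,0,1],[0,0,10,0,1],[0,0,10,0,1],[0,0,10,0,1],[0,0,10,0,1],[0,0,8,0,1],[0,0,3,0,1],[0,0,0,0,1]]]' 3
python3 -c "
from h import *
to(.518,.095,.116,-2.7)"
```

```text
time: 9.47
position: [0.5211, 0.1052, 0.119]
tool_rot: [-2.268, -2.173, 0.003]
ft_force: [-0.2, -0.5, -1.3]
grip_width: 0.152
grip_force: 3.0
turn 0.004 shift now [-10.3  -2.6   3. ] after turn [-10.3  -2.6   3. ] pos [0.5211 0.1052 0.119 ] F [-0.2 -0.5 -1.3] t 9.47 gw 0.152 gf 3.0
```

```bash
python3 -m crank '[[[0,0,3,0,1],[0,0,0,0,1],[0,0,0,0,0.6],[0,0,0,0,0.5],[0,0,0,0,0.3],[0,0,0,0,0],[0,0,0,0,0],[0,0,0,0,0],[0,0,0,0,0]]]' 3
python3 -m crank '[[[0,0,-10,0,0],[0,0,-20,0,0],[0,0,-30,0,0],[0,0,-30,0,0],[0,0,-30,0,0],[0,0,-10,0,0],[0,0,0,0,0],[0,0,0,0,0],[0,0,0,0,0],[0,0,0,0,0]]]'
python3 -c "
from h import *
snap('side','s5');snap('wrist','w6');to(.5,-.18,.25,-2.7)
a=cv2.imread('pics/s5.png')[70:230,160:360]; a=cv2.resize(a,(500,400),interpolation=cv2.INTER_CUBIC); b=cv2.imread('pics/w6.png')[:,170:470]
cv2.imwrite('pics/v5.png',np.hstack([a,b]))"
```

```text
time: 10.22
position: [0.5217, 0.1055, 0.1171]
tool_rot: [-2.269, -2.173, -0.0]
ft_force: [-0.2, 0.3, -0.4]
grip_width: 0.478
grip_force: 0.0
time: 11.05
position: [0.5206, 0.1052, 0.2453]
tool_rot: [-2.268, -2.172, 0.005]
ft_force: [-0.8, 0.3, -0.4]
grip_width: 0.496
grip_force: 0.0
turn 0.004 shift now [-285.9   -8.6   -4. ] after turn [-285.9   -7.4   -4. ] pos [0.5209 0.1053 0.2456] F [-0.8  0.8 -1.1] t 11.15 gw 0.501 gf 0.0
```

View pics/v5.png

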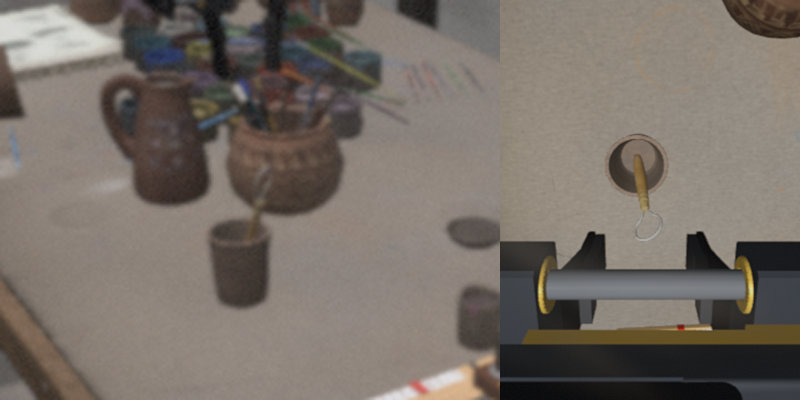

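The tool stands released in the beaker, leaning moderately, with its handle end on the floor at wrist (308,155) and its loop over the rim. Now for the jaw: I'll move across and take a close look.

```bash
python3 -m crank '[[[-10,5,0,0,0],[-22,12,0,0,0],[-30,16,0,0,0],[-30,16,0,0,0],[-30,16,0,0,0],[-30,16,0,0,0],[-30,16,0,0,0],[-20,9,0,0,0],[-8,3.5,0,0,0],[0,0,0,-0.045,0]]]'
python3 -m crank '[[[0,0,10,0,0],[0,0,25,0,0],[0,0,25,0,0],[0,0,10,0,0],[0,0,0,0,0],[0,0,0,0,0]]]'
python3 -c "
from h import *
snap('wrist','w7');to(.618,-.179,.1,0)"
```

```text
time: 11.98
position: [0.6218, -0.1133, 0.2464]
tool_rot: [2.224, 2.217, -0.004]
ft_force: [-1.0, 0.5, 0.3]
grip_width: 0.496
grip_force: 0.0
time: 12.48
position: [0.6218, -0.1083, 0.1768]
tool_rot: [-2.218, -2.224, 0.001]
ft_force: [0.4, -0.4, -0.6]
grip_width: 0.501
grip_force: 0.0
turn 0.002 shift now [-70.3  -4.8  78. ] after turn [-70.3  -4.6  78. ] pos [ 0.6225 -0.1087  0.178 ] F [-0.6 -0.2  0.3] t 12.53 gw 0.501 gf 0.0
```

View pics/w7.png

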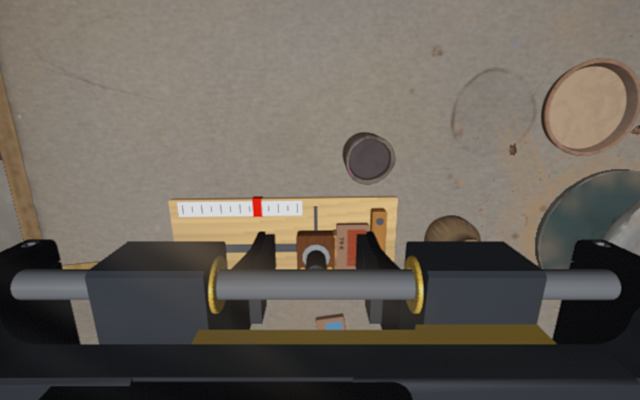

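The wrist view shows the red mark at (257,207), the pointer at (316,207–232), the grip's collar at (315,254) and the grip top at (317,262). The jaw is still closed.

```bash
python3 -c "
from h import *
print('ptr',onz('w7',316,210,.024).round(4),'mark',onz('w7',257,207,.014).round(4),'collar',onz('w7',315.5,254,.0385).round(4),'top',onz('w7',317,261,.0735).round(4))
print('strip',onz('w7',178,210,.014).round(4),onz('w7',302,208,.014).round(4),'edge',onz('w7',169,199,.014).round(4),onz('w7',397,197,.014).round(4))
print('tri top', tri(('top0',355,194),('side0',362,206)).round(4), onz('top0',200+496/3.2,150+143/3.2,.034).round(4))
to(.618,-.179,.1,0)"
```

```text
ptr [ 0.6228 -0.1355  0.024 ] mark [ 0.5611 -0.1357  0.014 ] collar [ 0.6224 -0.1774  0.0385] top [ 0.6238 -0.1674  0.0735]
strip [ 0.4782 -0.1394  0.014 ] [ 0.6081 -0.1366  0.014 ] edge [ 0.4702 -0.1274  0.014 ] [ 0.7066 -0.1242  0.014 ]
tri top [ 0.6171 -0.1811  0.071 ] [ 0.6202 -0.1831  0.034 ]
turn 0.002 shift now [-70.3  -4.8  78. ] after turn [-70.3  -4.6  78. ] pos [ 0.6225 -0.1087  0.178 ] F [-0.6 -0.2  0.3] t 12.53 gw 0.501 gf 0.0
```

```bash
python3 -m crank '[[[-10,0,0,0,-0.3],[-25,-1,0,0,-0.3],[-25,-1.5,0,0,-0.3],[-10,0,0,0,-0.3],[0,0,0,0,-0.3],[0,0,20,0,-0.3],[0,0,30,0,-0.3],[0,0,25,0,-0.3],[0,0,10,0,-0.3],[0,0,0,0,-0.3]]]' 30
python3 -m crank '[[[0,0,10,0,-0.3],[0,0,20,0,-0.3],[0,0,15,0,-0.3],[0,0,5,0,-0.3],[0,0,0,0,-0.3],[0,0,0,0,-0.3]]]' 30
python3 -c "
from h import *
to(.620,-.179,.042,0)"
```

```text
time: 13.37
position: [0.6184, -0.1769, 0.0896]
tool_rot: [-2.214, -2.222, 0.003]
ft_force: [0.1, -0.7, 0.4]
grip_width: 0.646
grip_force: 0.0
time: 13.87
position: [0.6201, -0.1792, 0.0426]
tool_rot: [2.219, 2.223, 0.0]
ft_force: [0.7, 0.7, -0.3]
grip_width: 0.648
grip_force: 0.0
turn 0.002 shift now [ 0.2 -0.1  0.6] after turn [ 0.2 -0.1  0.6] pos [ 0.6201 -0.1792  0.0426] F [ 0.7  0.7 -0.3] t 13.87 gw 0.648 gf 0.0
```

```bash
python3 -m crank '[[[0,0,0,0,1],[0,0,0,0,1],[0,0,0,0,1],[0,0,0,0,1],[0,0,0,0,1],[0,0,0,0,1]]]' 30
python3 -m crank '[[[0,-3,0,0,1],[0,-7,0,0,1],[0,-10,0,0,1],[0,-10,0,0,1],[0,-10,0,0,1],[0,-10,0,0,1],[0,-6,0,0,1],[0,-3,0,0,1],[0,0,0,0,1],[0,0,0,0,1]]]' 30
python3 -c "
from h import *
to(.5611,-.179,.042,0);snap('wrist','w8');snap('top','t8');snap('side','s8')
a=cv2.resize(cv2.imread('pics/t8.png')[150:270,290:410],(400,400),interpolation=cv2.INTER_CUBIC); b=cv2.resize(cv2.imread('pics/w8.png')[150:310,200:440],(400,267),interpolation=cv2.INTER_CUBIC);c=cv2.resize(cv2.imread('pics/s8.png')[170:280,280:430],(400,293),interpolation=cv2.INTER_CUBIC)
cv2.imwrite('pics/v6.png',np.hstack([a[:400],np.vstack([b,c])[:560][:400]]) if 0 else np.hstack([np.vstack([a,np.zeros((160,400,3),np.uint8)]),np.vstack([b,c])]))"
```

```text
time: 14.37
position: [0.6198, -0.1791, 0.0422]
tool_rot: [2.219, 2.224, 0.0]
ft_force: [0.2, 0.4, 0.0]
grip_width: 0.284
grip_force: 0.7
time: 15.2
position: [0.5642, -0.1799, 0.0424]
tool_rot: [2.213, 2.219, 0.006]
ft_force: [11.2, -1.9, -10.7]
grip_width: 0.222
grip_force: 30.0
turn 0.002 shift now [ 0.9 -3.1  0.4] after turn [ 0.9 -3.1  0.4] pos [ 0.5642 -0.1799  0.0424] F [ 11.2  -1.9 -10.7] t 15.2 gw 0.222 gf 30.0
```

View pics/v6.png

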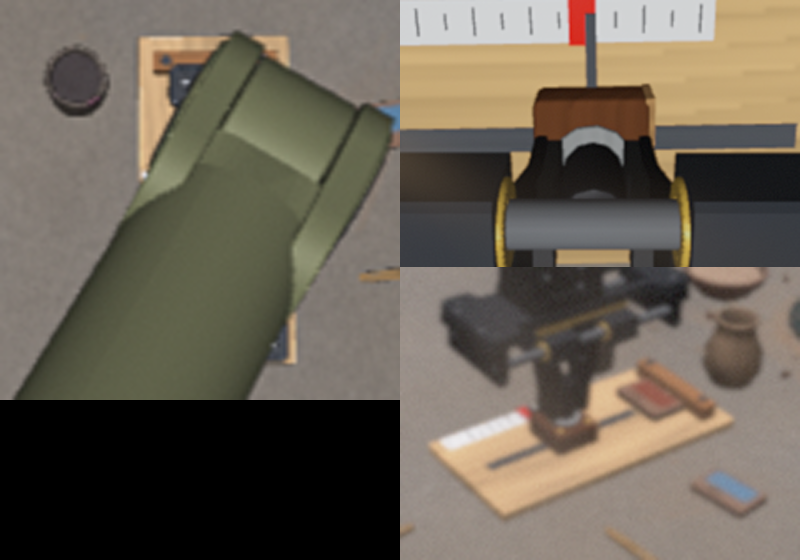

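In the wrist panel, the pointer is at (591,15) and the red mark spans 569–595, with its centre at 582 and about 2.6 px/mm. The jaw needs about 3.5 mm more. The tile is on the board.

```bash
python3 -m crank '[[[0,-2,0,0,1],[0,-2,0,0,1],[0,0,0,0,1],[0,0,0,0,1],[0,0,0,0,1],[0,0,0,0,1]]]' 30
cat > m.py <<'E'
from h import *
import sys
snap('wrist',sys.argv[1]); px=np.load(f'pics/{sys.argv[1]}.npz')['px'].astype(int)
r,g,b=px[...,0],px[...,1],px[...,2]
reg=np.zeros(r.shape,bool); reg[148:178,270:370]=1
m=(r>150)&(g<70)&(b<70)&reg; ys,xs=np.nonzero(m); print('red u',xs.min(),xs.max(),'v',ys.min(),ys.max())
for v in range(156,200,4): 
    x=np.nonzero((px[v,270:370].max(1)<115))[0]+270; print(v,x.min() if len(x) else 0,x.max() if len(x) else 0,end=' | ')
to(.5611,-.179,.042,0)
E
python3 m.py w9
```

```text
time: 15.85
position: [0.5607, -0.18, 0.0424]
tool_rot: [2.213, 2.218, 0.006]
ft_force: [11.6, -3.7, -10.9]
grip_width: 0.219
grip_force: 30.0
red u 308 322 v 148 176
156 0 0 | 160 312 316 | 164 312 316 | 168 312 316 | 172 312 316 | 176 312 316 | 180 312 316 | 184 312 316 | 188 312 316 | 192 312 317 | 196 312 317 | turn 0.003 shift now [1.  0.4 0.4] after turn [1.  0.4 0.4] pos [ 0.5607 -0.18    0.0424] F [ 11.3  -1.9 -10.5] t 15.9 gw 0.221 gf 30.0
```

The pointer is centred on the mark: u=314 against the mark's 308–322. I'll hold it, check that the beaker view hasn't changed, and hand in.

```bash
python3 -m crank '[[[0,0,0,0,1],[0,0,0,0,1],[0,0,0,0,1],[0,0,0,0,1],[0,0,0,0,1],[0,0,0,0,1],[0,0,0,0,1],[0,0,0,0,1],[0,0,0,0,1],[0,0,0,0,1]]]' 30
python3 m.py w10; python3 -c "
from h import *
snap('side','s10')
a,b=[cv2.imread(f'pics/{f}.png')[138:200,238:275].astype(int) for f in('s5','s10')]; print('beaker diff',abs(a-b).mean(),abs(a-b).max())"
```

```text
time: 16.73
position: [0.5607, -0.18, 0.0424]
tool_rot: [2.213, 2.218, 0.006]
ft_force: [12.0, -3.3, -10.3]
grip_width: 0.222
grip_force: 30.0
red u 308 322 v 148 176
156 0 0 | 160 312 316 | 164 312 316 | 168 312 316 | 172 312 316 | 176 312 316 | 180 312 316 | 184 312 316 | 188 312 316 | 192 312 317 | 196 312 317 | turn 0.003 shift now [1.  0.4 0.4] after turn [1.  0.4 0.4] pos [ 0.5607 -0.18    0.0424] F [11.4 -3.5 -9.5] t 16.78 gw 0.216 gf 30.0
beaker diff 5.7967160709096195 15
```

```bash
python3 -c "
from bench import job
print(job.close_job())"
```

```text
the job is handed in; nothing more can be done
None
```

I stood the loop tool handle-down in the beaker and let go of it, then pulled the jaw back until its pointer was on the red mark; I handed in still holding the grip at 30 N (no verdict was returned).

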